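# Dispense one meatball into a portion pot and weigh it

## Task

Lift the steel portion pot by its black handle and use the pot to push the red paddle of the brown meatball dispenser fully home, feeling for its stop without ramming it, keeping it there until one meatball has dropped into the pot; do not touch the paddle with the gripper itself. Then set the pot with its meatball gently on the middle of the scale's platform, upright, and let go. Leave the green falafel dispenser and the other things on the table alone.

Things in the scene. Friction and masses are not known exactly. Their poses are not given: they have to be found in the camera images.
- dispenser_meat: Fixed dispenser of frozen meatballs (dark brown balls), 270 mm tall, brown column. Origin: on the table straight below the axis of its clear square magazine (40 mm outside, 131 to 269 mm above the table). Its +x is the way its paddle is pushed (away from the robot). Column and foot (130 mm wide) stand at x = 65 to 185 mm; below the magazine is free space for the pot.
- paddle_meat (a joint): Stroke of that dispenser's red paddle (pad, carriage and gate), m: 0 at rest, 0.032 fully home against its stop, along the dispenser's +x. A spring (3 N at rest, 7 N when home) brings it back. Its gate under the magazine frees the lowest ball only near the end of the stroke.
- carriage_meat (a point): Middle of the front of the steel carriage plate behind that red paddle pad, 75 mm above the table, 21 mm beyond the magazine axis at rest (53 home). The upright pad (84 mm wide, 47 to 121 mm above the table) stands in front of it on a screw set differently each day: its face is 6 to 20 mm in front of this point, not reported. Pushed home with the pot, the pot is under the chute.
- chute_meat (a point): Where the lowest ball leaves: on the magazine axis, 129 mm above the table (gate from 125 to 129 mm; anything carried under it must stay lower).
- dispenser_falafel: Fixed dispenser of frozen falafel (olive-green balls), 270 mm tall, green column. Origin: on the table straight below the axis of its clear square magazine (40 mm outside, 131 to 269 mm above the table). Its +x is the way its paddle is pushed (away from the robot). Column and foot (130 mm wide) stand at x = 65 to 185 mm; below the magazine is free space for the pot.
- paddle_falafel (a joint): Stroke of that dispenser's red paddle (pad, carriage and gate), m: 0 at rest, 0.032 fully home against its stop, along the dispenser's +x. A spring (3 N at rest, 7 N when home) brings it back. Its gate under the magazine frees the lowest ball only near the end of the stroke.
- carriage_falafel (a point): Middle of the front of the steel carriage plate behind that red paddle pad, 75 mm above the table, 21 mm beyond the magazine axis at rest (53 home). The upright pad (84 mm wide, 47 to 121 mm above the table) stands in front of it on a screw set differently each day: its face is 6 to 20 mm in front of this point, not reported. Pushed home with the pot, the pot is under the chute.
- chute_falafel (a point): Where the lowest ball leaves: on the magazine axis, 129 mm above the table (gate from 125 to 129 mm; anything carried under it must stay lower).
- pot: Loose steel portion pot, open at the top, 80 mm outer diameter, 70 mm tall, wall 3 mm, floor 4 mm, about 0.2 kg. Origin: centre of its underside, z up. Its black loop handle sticks out along its own -x to 103 mm from the axis.
- pot_handle (a point): Grip point on the pot's handle, 95 mm from the pot's axis along its -x, 40 mm above its underside: upright flat bar 16 mm (along pot x) by 10 mm (along pot y, the width to pinch), from 12 to 58 mm above the underside; joined to the pot by a bar of the same 10 mm width at 50 to 58 mm and another at 12 to 20 mm.
- ball_meat_center (a point): Centre of the lowest meatball of its dispenser: dark brown rigid ball, 28 mm diameter, 18 g, waiting on the gate.
- ball_falafel_center (a point): Centre of the lowest falafel of the other dispenser: olive-green ball, 28 mm diameter.
- ball_meat: The same meatball (its origin and axes turn with it; use its centre point).
- scale: Fixed kitchen scale, white body 190 by 170 mm, 30 mm tall. Origin: on the table under its middle.
- scale_top (a point): Centre of the scale's metal platform, a flat plate 150 by 150 mm, top 40 mm above the table.
- spice: Bystander: spice jar, brown, red cap, 48 mm across, 95 mm tall. Origin: on the table, at the middle of its underside.
- salt: Bystander: clear jar, red cap, 52 mm across, 110 mm tall. Origin: on the table, at the middle of its underside.
- water: Bystander: clear water bottle, 60 mm across, 190 mm tall. Origin: on the table, at the middle of its underside.
- tub: Bystander: empty white plastic tub, 90 mm across the rim, 75 mm tall. Origin: on the table, at the middle of its underside.
- spatula: Bystander: spatula lying on the table. Origin: on the table, at its middle.
- bowl: Bystander: small steel bowl, 110 mm across, 50 mm tall. Origin: on the table, at the middle of its underside.

How it is judged:
By the outcome, as a careful person would: the job done as asked, in the order asked, and still so for the second after the job is handed in, with the robot touching nothing.
It also fails if it takes over 64 s, if anything falls off the work surface, if the arm or the gripper's body presses on something with over 40 N, if the wrist force passes 120 N, or if a joint passes its speed limit or range.

## Robot

A 7-joint arm with a two-finger parallel gripper is mounted at the origin on the work surface. World frame = base frame: x ahead of the robot, y to its left, z up, the work surface at z = 0. Lengths are in m, angles in rad, forces in N, time in s.
With the tool pointing down it reaches from about 0.425 to 0.925 m from the base axis. Payload 6.8 kg.
Tool frame: the origin (TCP) lies on the centre line of the jaws, within the pads' length; the fingertips stand 25 mm ahead of it and the grasp point (between the pads) lies 6 mm ahead of it; z points along the fingers, y is the direction in which the jaws open and shut (so a half turn about z gives the same grasp; the last joint's range is limited). The gripper opens to 85 mm and grips with 20 to 120 N. Pads are 22 mm wide; open, the fingers measure 114 mm over their backs; the gripper's body (76 mm by 85 mm) begins 54 mm behind the grasp point. The pads swing forward as they close: fully open they stand 13 mm farther back than shut.
Start: joints at [-1.381, 0.477, 0.022, 1.555, -0.011, 1.109, -0.083], TCP at [0.198, 0.645, 0.256] pointing down, gripper open.
Joint ranges: [-2.96, 2.96], [-0.34, 2.1], [-1.41, 1.46], [0.24, 2.44], [-1.37, 4.51], [0.17, 1.92], [-2.96, 2.96]. Speed limits (rad/s): [2.39, 2.39, 3.14, 3.14, 3.14, 3.14, 3.14].

## Interface

Orientations are given as a unit quaternion [x, y, z, w].
In Python, from cell import status, vision, robot gives the robot as it stands. The module is installed in compiled form; this text tells all that it offers.
- The arm moves only by the shell command python3 -m crank 'ROWS' [FORCE]. ROWS is JSON, a list of rows, each a list of 5 numbers: the shift along the tool's x, y, z in mm, then the turn about the tool's z in rad, then the closure in counts, from 0 (fully open) to 255 (shut). In form: [[dx, dy, dz, spin, gripper], ...]. A call has 1 to 8 rows; each row is the pose to reach, as a shift and turn from the pose commanded when the call began, along the tool's axes at that moment; what a row does not reach only later rows make up. A row lasts 1/8 s, in which the tool goes at most 62.5 mm and 10.7 degrees, less where a joint would pass 70% of its speed; a pose out of reach is approached as far as the arm can. A call with a gripper value outside its range is refused whole. The fingers move at their own pace and stop on an object; FORCE is the grip in N (left out, the last holds). Time passes only in rows, so rows that repeat a pose let the fingers close. It gives the time, the measured TCP pose, the force and the opening at its end, in the units of the state.
- status.state(): the state, without advancing time (a new reading comes with each control period).
- vision.read_camera(name): name is "scene" or "top"; returns the picture (420x560x3 uint8, red, green, blue); there is no depth.
- vision.calibration(name): a dict with "intrinsics" (3x3 intrinsics, pixels), "position" and "attitude" of the camera in the world. Camera axes: x right, y down, z forward; pixel columns grow to the right and rows downward; lengths in m; the calibration is good to about 2 mm. A picture is of the moment at which its call begins. calibration takes no time and is no camera call.
- robot.sign_off(): hands the job in, once; it reports no verdict.
The state is a dict: "time_s": time; "q": joint angles; "joint_velocities": joint speeds; "joint_efforts": joint torques, N m; "tcp_pos": TCP position; "tcp_rot": TCP orientation; "force": force on the tool from outside, world axes, zero at the start; "torque": the same for the moment, N m; "width": opening from 0.0 (shut) to 1.0 (fully open).
Only numpy, scipy, OpenCV 4.12 (cv2) and the standard library are available. Lean on these libraries where they do the work, as an engineer would, in place of code of your own. Each camera call takes 0.05 s, during which the arm holds its last target. There are 200 camera calls.

## Working session

There is one attempt and no reset: what is moved stays moved. The work goes in short steps, Python scripts to look and compute and a shell command to move; the robot and the scene stay as the last step left them, time stands still between calls to the robot, and variables do not carry over. Pictures are saved under pics/ and viewed, about 8 in all and at most 12, crops included, and the job is handed in when it is done.

```bash
mkdir -p pics; python3 - <<'E'
from cell import status, vision
import cv2,numpy as np
print(status.state())
for n in("scene","top"):
    c=vision.calibration(n);print(n,c)
    im=vision.read_camera(n);np.save(f"pics/{n}0.npy",im);cv2.imwrite(f"pics/{n}0.png",im[:,:,::-1])
E
```

```text
{'time_s': 0.0, 'q': array([-1.38111465,  0.47782332,  0.02230623,  1.5564033 , -0.01150504,
        1.10933177, -0.08308241]), 'joint_velocities': array([-6.11474896e-05, -5.83226840e-04, -2.75654543e-04,  1.51107332e-03,
       -2.48508376e-03, -3.16502760e-04, -1.27661132e-03]), 'joint_efforts': array([ 5.83587662e-04, -5.96438956e+01,  1.60837054e+00, -2.81191814e+01,
        1.25367130e-02,  9.35553282e-03, -1.84676901e-05]), 'tcp_pos': array([0.19787726, 0.64478592, 0.2553298 ]), 'tcp_rot': array([ 1.48308038e-01,  9.88940787e-01, -9.15783289e-04, -7.80398666e-05]), 'force': array([-0.96804015, -0.23677924,  0.2971101 ]), 'torque': array([ 0.00292802,  0.05197231, -0.02595468]), 'width': 0.9958415793889894}
scene {'intrinsics': array([[379.31528463,   0.        , 280.66471534],
       [  0.        , 379.31528463, 214.46308678],
       [  0.        ,   0.        ,   1.        ]]), 'position': array([1.24009236, 0.48773151, 1.03644625]), 'attitude': array([ 0.4103788 ,  0.8339785 , -0.32752975, -0.16968607])}
top {'intrinsics': array([[481.10870191,   0.        , 278.50164728],
       [  0.        , 481.10870191, 212.61009177],
       [  0.        ,   0.        ,   1.        ]]), 'position': array([ 0.24340737, -0.01360492,  1.61408061]), 'attitude': array([-0.69216598,  0.7146978 , -0.0710816 ,  0.07113866])}
```

View pics/scene0.png

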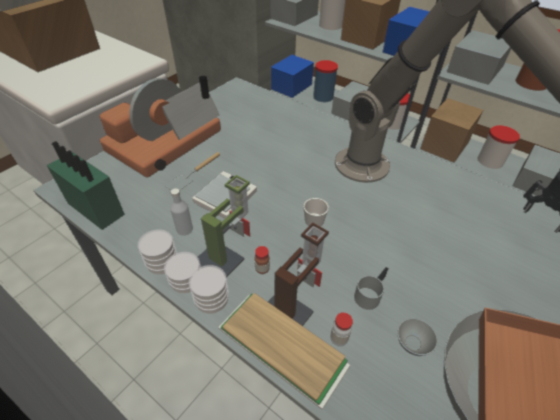

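View pics/top0.png

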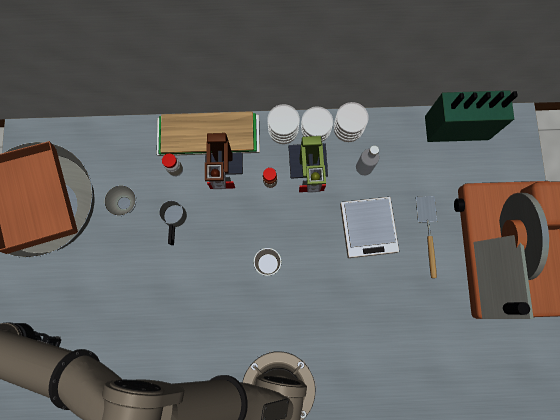

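The top view looks down with +x up and +y left. It shows the pot at about (172,213) with its handle tip at (171,243), the brown dispenser's magazine at about (214,173), the scale platform at about (370,225), the tub at (267,262), and the green dispenser at (315,172). Next I'll measure from enlarged crops and masks.

```bash
cat > h.py <<'E'
import numpy as np,cv2
from scipy.spatial.transform import Rotation as R
from cell import vision,status
def ray(n,px):
    c=vision.calibration(n);K=c["intrinsics"];d=R.from_quat(c["attitude"]).apply(np.linalg.inv(K)@[px[0],px[1],1]);return c["position"],d
def onz(n,px,z):
    p,d=ray(n,px);return p+d*(z-p[2])/d[2]
def proj(n,P):
    c=vision.calibration(n);v=R.from_quat(c["attitude"]).inv().apply(np.array(P)-c["position"]);u=c["intrinsics"]@v;return u[:2]/u[2]
def tri(a,b):
    (p,d),(q,e)=ray("scene",a),ray("top",b)
    s=np.linalg.lstsq(np.c_[d,-e],q-p,rcond=None)[0];A=p+s[0]*d;B=q+s[1]*e;return (A+B)/2,np.linalg.norm(A-B)
E
python3 - <<'E'
from h import *
t=np.load("pics/top0.npy");s=np.load("pics/scene0.npy")
a=cv2.resize(t[125:255,145:245],None,fx=4,fy=4,interpolation=cv2.INTER_CUBIC)   # 400x520
b=cv2.resize(s[215:335,265:395],None,fx=3,fy=3,interpolation=cv2.INTER_CUBIC) # 390x360
o=np.zeros((520,800,3),np.uint8);o[:,:400]=a;o[:360,405:795]=b
cv2.imwrite("pics/c1.png",o[:,:,::-1])
def blobs(n,im,m,amin):
    k,_,st,ce=cv2.connectedComponentsWithStats(m.astype(np.uint8))
    for i in range(1,k):
        if st[i,4]>=amin:print(n,st[i],ce[i].round(1))
h=cv2.cvtColor(t,cv2.COLOR_RGB2HSV);hs=cv2.cvtColor(s,cv2.COLOR_RGB2HSV)
red=lambda h:((h[...,0]<5)|(h[...,0]>174))&(h[...,1]>150)&(h[...,2]>70)
blobs("redtop",t,red(h),8);blobs("redsc",s,red(hs),8)
dk=np.zeros(t.shape[:2],bool);dk[195:250,155:190]=h[195:250,155:190,2]<45
blobs("handle",t,dk,5)
w=np.zeros(t.shape[:2],np.uint8);w[185:265,330:410]=(t[185:265,330:410].min(2)>190)
c=max(cv2.findContours(w,0,2)[0],key=cv2.contourArea);r=cv2.minAreaRect(c);print("scale white",r)
for q in cv2.boxPoints(r):print(q,onz("top",q,.03).round(4))
print("c",onz("top",r[0],.03))
E
```

```text
redtop [162 153  14  14 149] [168.4 159.8]
redtop [263 168  13  13 130] [269.1 173.7]
redtop [226 181   7   2  14] [229.  181.5]
redtop [300 185   7   2  11] [303.5 185.6]
redtop [322 184   4   2   8] [323.5 184.5]
redsc [316  61  22  11 201] [326.1  66. ]
redsc [400  94  10  10  64] [404.6  99. ]
redsc [490 126  29  17 369] [504.2 133.9]
redsc [256 247  12  11 103] [261.4 251.8]
redsc [336 313  16  16 188] [343.6 320.5]
handle [160 201  20  21 117] [166. 208.]
handle [168 207  18  38 201] [175.1 227.8]
scale white ((369.6999816894531, 226.3999786376953), (55.86143493652344, 49.63890075683594), 81.8698959350586)
[341.17996 202.25998] [ 0.5957 -0.2311  0.03  ]
[390.31998 195.23999] [ 0.6146 -0.3986  0.03  ]
[398.22    250.53998] [ 0.4262 -0.41    0.03  ]
[349.08    257.55997] [ 0.4082 -0.2464  0.03  ]
c [ 0.51007917 -0.32150837  0.03      ]
```

View pics/c1.png

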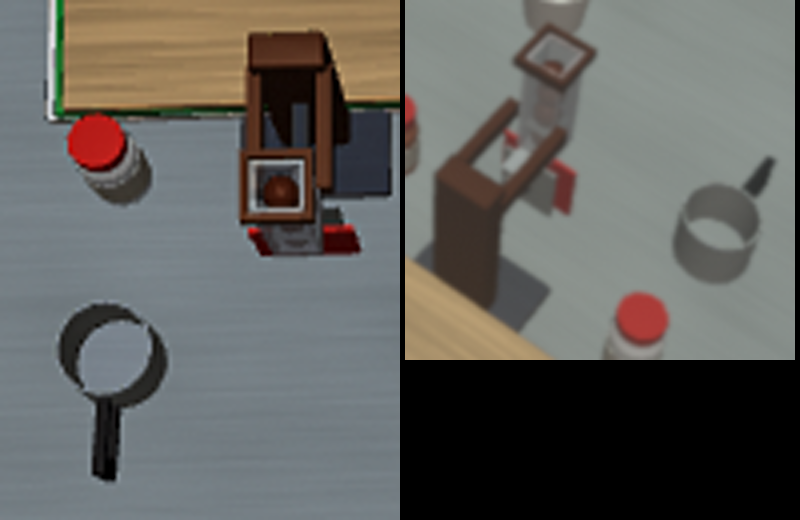

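```bash
python3 - <<'E'
from h import *
t=np.load("pics/top0.npy");g=cv2.cvtColor(t,cv2.COLOR_RGB2GRAY)
print(g[222:248,164:182])
P=lambda x,y:((x+.5)/4-.5+145,(y+.5)/4-.5+125)
print("pot rim",onz("top",P(109,353),.07),"base",onz("top",P(119.5,360.5),0))
M=onz("top",P(277,186),.269);print("mag",M)
for n,q in dict(colFL=(248,70),colFR=(326,65),colBL=(250,33),colBR=(322,33),cFL=(241,222),cFR=(314,219),cBL=(242,150),cBR=(312,149)).items(): print(n,onz("top",P(*q),.269).round(4))
# scene collar: 4 corners in crop at 3x
S=lambda x,y:((x-405+.5)/3-.5+265,(y+.5)/3-.5+215)
for q in [(553,26),(596,52),(558,90),(515,58)]: print("scene collar",onz("scene",S(*q),.269).round(4))
for q,z in [((435,172),.27),((466,158),.27),((500,182),.27),((470,206),.27)]: print("scene col",onz("scene",S(*q),z).round(4))
print("pad bottom top-view", [onz("top",P(*q),.047).round(4) for q in [(262,254),(360,250)]],"padtop",[onz("top",P(*q),.121).round(4) for q in [(248,228),(353,226)]])
# scene white scale
print("tub",onz("top",(267,262),.075),"spice",onz("top",(269,173.7),.095),"salt/jar",onz("top",(168.4,159.8),.1))
for z,q in [(.07,S(717,220))]: print("pot rim scene",onz("scene",q,z))
E
```

```text
[[101  99 134 131 130 129 129 131 131 133 133  90  52  43  39  41  42  41]
 [124 100  48  66  88 114 101  90  91  66  52  44  41  40  42  41  40  37]
 [125 123 121  52  41  41  37  36  32  43  42  43  42  42  41  39  36  43]
 [122 123 125 122  76  24  24  25  15  45  43  41  41  39  38  34  74 123]
 [123 123 125 126 128  20  27  27   4  33  23  38  35  70  75 123 124 126]
 [126 127 128 128 136  19  26  27   3  28  15  91 127 127 124 126 125 124]
 [123 122 123 125 133  19  26  29  11  28   6  91 129 126 125 126 126 125]
 [124 123 126 128 105  20  27  29  11  28   4 132 127 125 124 123 124 124]
 [124 125 125 128 101  21  27  19  19  28   4 133 124 123 122 122 123 122]
 [120 121 121 124 100  21  27  19  20  27   0 132 125 123 122 122 123 122]
 [124 124 125 129 102  22  26  19  19  27  25 133 125 124 124 123 123 123]
 [124 124 125 129  75  21  27  19  19  26  26 132 125 124 123 123 123 124]
 [124 123 125 129  71  23  27  12  27  26  26 131 125 123 123 123 123 123]
 [123 123 124 130  72  24  28  11  28  26  17 132 124 124 123 122 123 123]
 [120 121 122 128  48  23  27   5  29  26  49 131 
[... 1106 characters left out ...]
1 0.269 ]
cFR [0.6215 0.1393 0.269 ]
cBL [0.6753 0.1913 0.269 ]
cBR [0.6744 0.1403 0.269 ]
scene collar [0.6287 0.1502 0.269 ]
scene collar [0.631  0.1978 0.269 ]
scene collar [0.6879 0.1951 0.269 ]
scene collar [0.6811 0.1449 0.269 ]
scene col [0.8207 0.1639 0.27  ]
scene col [0.7943 0.1755 0.27  ]
scene col [0.7963 0.2111 0.27  ]
scene col [0.8292 0.2056 0.27  ]
pad bottom top-view [array([0.6548, 0.2084, 0.047 ]), array([0.6556, 0.1261, 0.047 ])] padtop [array([0.6573, 0.2091, 0.121 ]), array([0.6562, 0.1248, 0.121 ])]
tub [0.39776158 0.02336317 0.075     ] spice [0.68471005 0.00854751 0.095     ] salt/jar [0.74147253 0.33780626 0.1       ]
pot rim scene [0.58503467 0.33504801 0.07      ]
```

```bash
python3 - <<'E'
from h import *
t=np.load("pics/top0.npy");s=np.load("pics/scene0.npy")
o=np.zeros((600,800,3),np.uint8)
def put(im,x,y,w,h,k,X,Y): o[Y:Y+h*k,X:X+w*k]=cv2.resize(im[y:y+h,x:x+w],None,fx=k,fy=k,interpolation=cv2.INTER_NEAREST)
put(t,154,197,40,50,10,0,0)      # top pot
put(s,352,262,40,46,10//1,400,0) if 0 else put(s,350,262,42,48,9,405,0)
put(s,296,222,38,18,9,405,436)
cv2.imwrite("pics/c2.png",o[:,:,::-1])
E
```

```text
(no output)
```

View pics/c2.png

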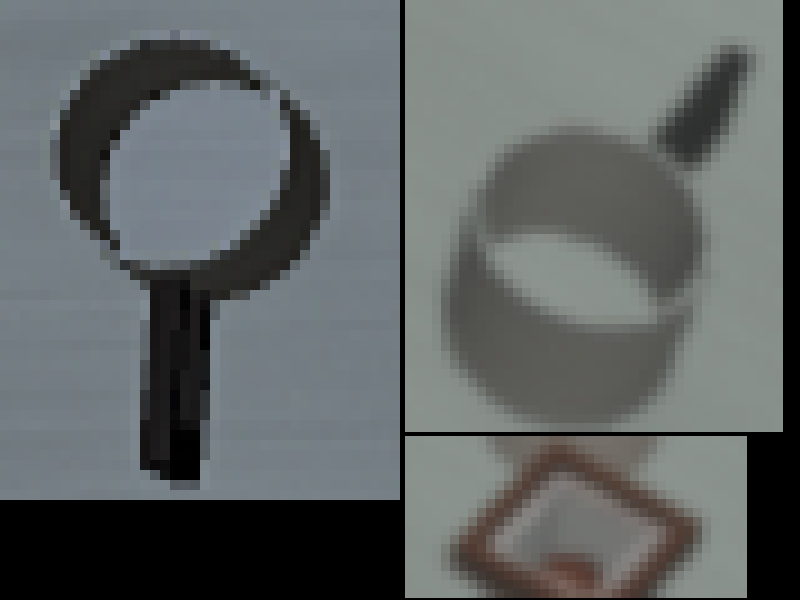

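```bash
python3 - <<'E'
from h import *
r=(171.0,211.9);b=(174.6,214.6)
print("rim",onz("top",r,.07),"base",onz("top",b,0),"scene rim",onz("scene",(369.9,286.5),.07))
print("tri rim",tri((369.9,286.5),r))
print("tri collar",tri((314.6,233.3),(213.9,171.2)))
# red caps: same blob centres both views
print("tri caps",tri((343.6,320.5),(168.4,159.8)),tri((261.4,251.8),(269.1,173.7)))
# handle: left top edge, near and far, z=.058
for q in [(168.9,226),(167.5,242.5)]: print("hleft",onz("top",q,.058))
for q in [(174.5,226),(173.9,238)]: print("hright z.012",onz("top",q,.012))
print("tip scene",onz("scene",(350+(738-405)/9-.5,262+50/9-.5),.058), "tip top", onz("top",(169.2,243.4),.058))
P=[.575,.336]
# scale platform from scene
s=np.load("pics/scene0.npy");w=np.zeros(s.shape[:2],np.uint8);w[165:225,180:265]=s[165:225,180:265].min(2)>170
c=max(cv2.findContours(w,0,2)[0],key=cv2.contourArea);print("scale sc",cv2.minAreaRect(c))
t=np.load("pics/top0.npy");g=cv2.cvtColor(t,cv2.COLOR_RGB2GRAY)
print(g[227,336:402],g[192:262,369])
E
```

```text
rim [0.57251724 0.33372454 0.07      ] base [0.57759128 0.33701917 0.        ] scene rim [0.57813138 0.33547466 0.07      ]
tri rim (array([0.57389777, 0.33479424, 0.064021  ]), np.float64(0.0005851918506940653))
tri collar (array([0.64986926, 0.16721557, 0.25909591]), np.float64(0.00011749484006876967))
tri caps (array([0.74006904, 0.33621617, 0.10485914]), np.float64(0.001000263518227788)) (array([0.68673946, 0.00797641, 0.08871673]), np.float64(0.0007861823538069794))
hleft [0.52796536 0.34270786 0.058     ]
hleft [0.47343199 0.34651676 0.058     ]
hright z.012 [0.53576573 0.33429743 0.012     ]
hright z.012 [0.4948149  0.33584266 0.012     ]
tip scene [0.47386532 0.34097713 0.058     ] tip top [0.47029276 0.34092882 0.058     ]
scale sc ((225.10003662109375, 174.30001831054688), (8.497057914733887, 4.0249223709106445), 26.56505012512207)
[125 125 126 125 125 126 127  64 102 204 207 146 155 157 156 155 154 153
 153 153 150 149 148 147 147 146 145 145 146 146 146 147 146 147 145 145
 145 146 146 145 145 145 146 145 145 146 145 145 146 147 148 148 148 149
 149 150 149 161 209 137 118 119 120 121 121 121] [126 126 125 125 127 125  79 192 168 151 147 142 148 146 151 147 143 146
 145 151 147 145 145 149 149 146 146 146 146 149 144 147 148 147 147 147
 143 145 148 145 145 145 147 149 148 150 146 150 150 148 145 147 151  99
 201 216  65  26  31  30  24 110 193  71 123 127 125 126 128 127]
```

```bash
python3 -m crank '[[-45,-26,0,-0.03,0],[-90,-52,0,-0.06,0],[-135,-78,0,-0.09,0],[-180,-104,0,-0.12,0],[-225,-130,0,-0.15,0],[-270,-156,0,-0.18,0],[-315,-182,0,-0.21,0],[-345,-200,0,-0.239,0]]' 80; python3 -m crank '[[-13,-8,0,0,0],[-13,-8,0,0,0],[-13,-8,0,0,0]]'
python3 - <<'E'
from h import *
s=status.state();print(s["tcp_pos"],R.from_quat(s["tcp_rot"]).as_matrix().round(4))
im=vision.read_camera("top");t=im
o=np.zeros((600,800,3),np.uint8)
a=cv2.resize(im[190:265,130:230],None,fx=8,fy=8,interpolation=cv2.INTER_CUBIC);o[:600,:800]=a
cv2.imwrite("pics/c3.png",o[:,:,::-1])
p=s["tcp_pos"].copy();p[2]=.06;print(proj("top",s["tcp_pos"]),proj("top",p))
E
```

```text
time_s: 1.1
tcp_pos: [0.4709, 0.3501, 0.256]
tcp_rot: [0.03, 1.0, -0.001, 0.0]
force: [-0.3, 0.0, 0.4]
width: 0.994
time_s: 1.48
tcp_pos: [0.4802, 0.346, 0.2561]
tcp_rot: [0.028, 1.0, 0.0, -0.001]
force: [0.5, -0.2, -0.4]
width: 1.002
[0.48021901 0.34604239 0.25606892] [[-9.984e-01  5.620e-02 -1.000e-03]
 [ 5.620e-02  9.984e-01  6.000e-04]
 [ 1.000e-03  5.000e-04 -1.000e+00]]
[151.82690701 230.50742125] [167.53496525 240.34600515]
```

View pics/c3.png

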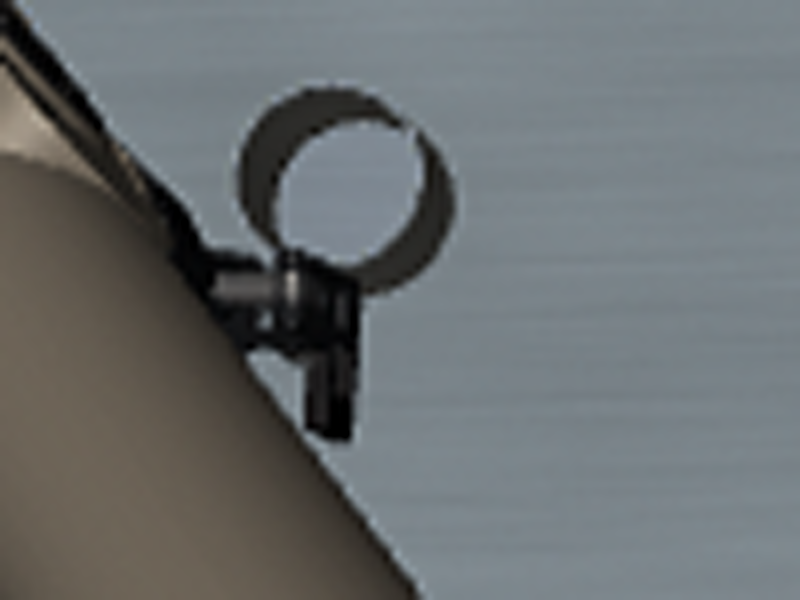

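The picture shows the pot rim centre at about crop (340,185), the handle at (330,395), and the right finger at (320,300), just up and to the left of the handle as parallax predicts. I'll go down and grip.

```bash
python3 -m crank '[[0,-5,50,0,0],[0,-5,100,0,0],[0,-5,140,0,0],[0,-5,170,0,0],[0,-5,190,0,0],[0,-5,203,0,0],[0,-5,210,0,0],[0,-5,210,0,0]]'; python3 -m crank '[[0,0,0,0,120],[0,0,0,0,200],[0,0,0,0,255],[0,0,0,0,255],[0,0,0,0,255],[0,0,0,0,255],[0,0,0,0,255],[0,0,0,0,255]]' 80
```

```text
time_s: 2.52
tcp_pos: [0.4812, 0.3395, 0.0464]
tcp_rot: [0.029, 1.0, 0.0, -0.0]
force: [-0.5, -0.3, -0.6]
width: 1.005
time_s: 3.52
tcp_pos: [0.4815, 0.3394, 0.0465]
tcp_rot: [0.029, 1.0, 0.0, 0.0]
force: [-0.5, 0.1, 4.1]
width: 0.102
```

```bash
python3 -m crank '[[0,0,-3,0,255],[0,0,-8,0,255],[0,0,-16,0,255],[0,0,-24,0,255],[0,0,-30,0,255],[0,0,-34,0,255],[0,0,-34,0,255],[0,0,-34,0,255]]'
python3 - <<'E'
from h import *
s=status.state();print(s["tcp_pos"],s["force"],s["torque"],s["width"],s["tcp_rot"])
t=vision.read_camera("top");c=vision.read_camera("scene")
o=np.zeros((600,800,3),np.uint8)
o[:360,:400]=cv2.resize(t[180:270,130:230],None,fx=4,fy=4,interpolation=cv2.INTER_CUBIC)
o[:480,405:797]=cv2.resize(c[230:350,330:428],None,fx=4,fy=4,interpolation=cv2.INTER_CUBIC)
cv2.imwrite("pics/c4.png",o[:,:,::-1])
E
```

```text
time_s: 4.53
tcp_pos: [0.4812, 0.339, 0.0801]
tcp_rot: [0.029, 1.0, -0.0, -0.0]
force: [0.0, 0.2, -3.0]
width: 0.106
[0.48121202 0.33902904 0.08009739] [ 0.0469356   0.1691911  -3.01088433] [ 0.04563144  0.25504417 -0.0173639 ] 0.1061034819557205 [ 2.93913829e-02  9.99567954e-01 -1.29520822e-04 -1.87219408e-04]
```

View pics/c4.png

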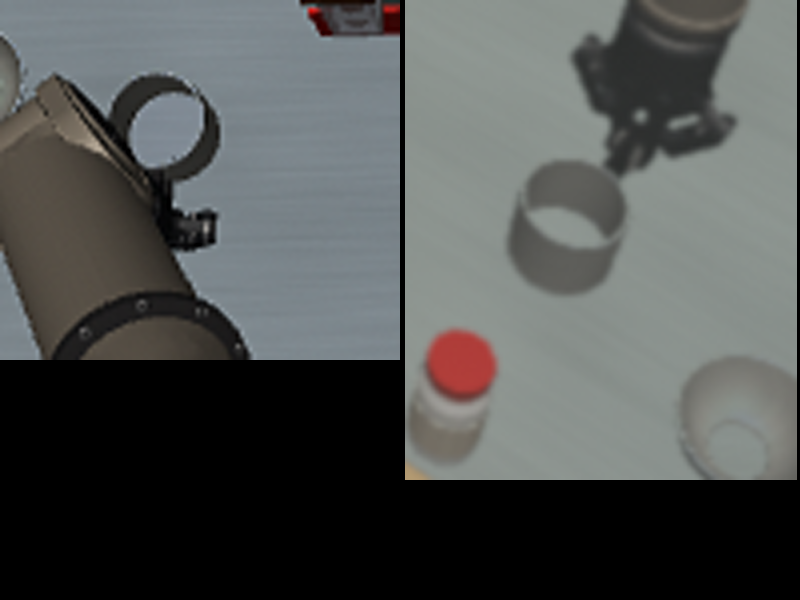

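Viewing that picture: the pot is held upright by the handle and clear of the table, with its rim centre at about crop (570,205) in the scene view. I'll move it in front of the paddle.

```bash
python3 -m crank '[[-2,-12,0,0,255],[-6,-40,0,-0.02,255],[-10,-70,0,-0.03,255],[-14,-100,0,-0.04,255],[-18,-130,0,-0.058,255],[-22,-155,0,-0.058,255],[-25,-171,0,-0.058,255],[-25,-171,0,-0.058,255]]'; python3 -m crank '[[0,0,0,0,255],[0,0,0,0,255]]'
python3 - <<'E'
from h import *
s=status.state();print(s["tcp_pos"],s["force"],s["torque"],s["width"],s["tcp_rot"])
t=vision.read_camera("top");c=vision.read_camera("scene")
o=np.zeros((600,800,3),np.uint8)
o[:600,:400]=cv2.resize(t[140:240,190:257],(400,600),interpolation=cv2.INTER_CUBIC)
o[:600,405:797]=cv2.resize(c[200:320,265:343],(392,600),interpolation=cv2.INTER_CUBIC)
cv2.imwrite("pics/c5.png",o[:,:,::-1])
E
```

```text
time_s: 5.62
tcp_pos: [0.4965, 0.1654, 0.0803]
tcp_rot: [0.002, 1.0, -0.0, -0.0]
force: [-0.0, -0.1, -2.9]
width: 0.108
time_s: 5.88
tcp_pos: [0.4962, 0.1683, 0.0803]
tcp_rot: [-0.001, 1.0, 0.0, 0.0]
force: [-0.6, 0.1, -1.9]
width: 0.099
[0.49616257 0.16834183 0.08029085] [-0.55382487  0.12324343 -1.88276967] [-0.02254029  0.23968893  0.04801813] 0.09890571398232219 [-5.79416406e-04  9.99999781e-01  3.18073203e-04  2.77283016e-05]
```

View pics/c5.png

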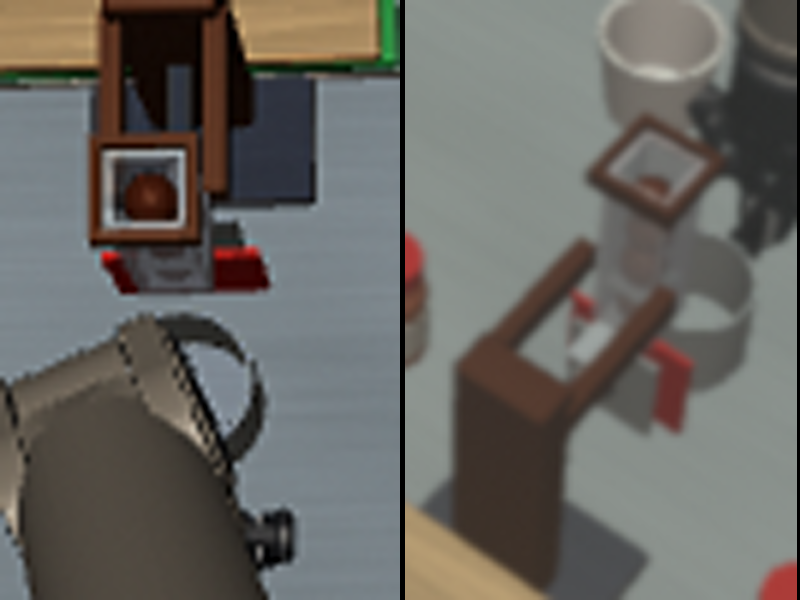

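The pot is in front of the red pad, with its rim front at crop row 315 and the pad at row 290. The wrist housing's nearness to the magazine needs checking in a wider view before I advance.

```bash
python3 - <<'E'
from h import *
s=status.state()
t=vision.read_camera("top");c=vision.read_camera("scene")
o=np.zeros((600,800,3),np.uint8)
o[:420,:400]=cv2.resize(t[130:340,100:300],(400,420),interpolation=cv2.INTER_CUBIC)
o[:600,405:797]=cv2.resize(c[0:300,240:436],(392,600),interpolation=cv2.INTER_CUBIC)
p=s["tcp_pos"]
for z in (.1,.15,.2,.25,.3,.35):
    a=proj("scene",[p[0],p[1],z]);b=proj("top",[p[0],p[1],z])
    a=(405+(a[0]-240)*2,a[1]*2);b=((b[0]-100)*2,(b[1]-130)*2);print(z,np.round(a),np.round(b))
    for q in(a,b):cv2.circle(o,tuple(int(v) for v in q),3,(0,255,0),-1)
cv2.imwrite("pics/c6.png",o[:,:,::-1])
E
```

```text
0.1 [600. 474.] [241. 204.]
0.15 [604. 453.] [237. 198.]
0.2 [608. 431.] [233. 193.]
0.25 [612. 408.] [229. 187.]
0.3 [617. 383.] [224. 180.]
0.35 [622. 356.] [219. 174.]
```

View pics/c6.png

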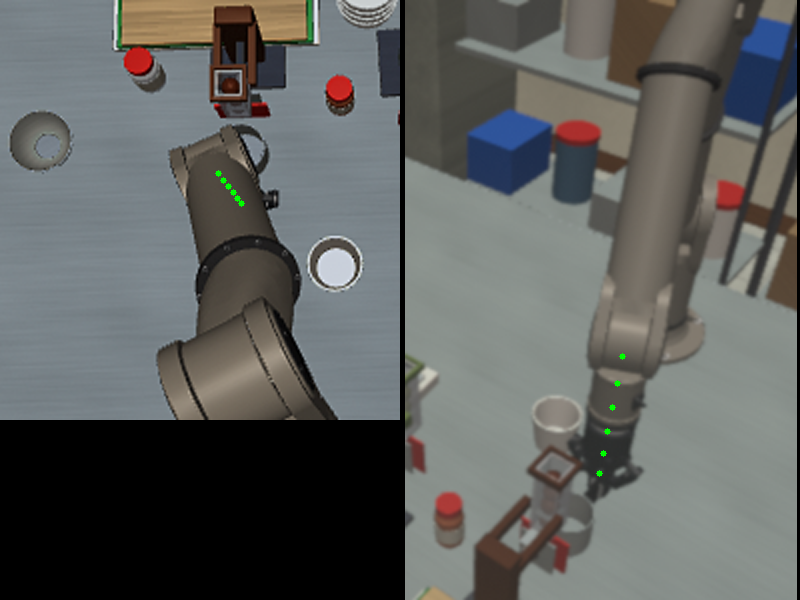

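Above the gripper the flange is narrow up to about z 0.32, and the wider housing sits higher than the magazine top (0.27). That leaves room to advance. I'll feel for contact.

```bash
python3 -m crank '[[-4,0,0,0,255],[-8,0,0,0,255],[-12,0,0,0,255],[-16,0,0,0,255],[-18,0,0,0,255],[-18,0,0,0,255]]'; for i in 1 2 3 4; do python3 -m crank '[[-1.5,0,0,0,255],[-3,0,0,0,255],[-3,0,0,0,255]]' | grep -v -e rot -e width; done
```

```text
time_s: 6.82
tcp_pos: [0.5144, 0.1669, 0.0803]
tcp_rot: [0.001, 1.0, 0.0, 0.0]
force: [-0.3, 1.3, -2.3]
width: 0.109
time_s: 7.2
tcp_pos: [0.5174, 0.1669, 0.0803]
force: [0.1, -0.3, -3.1]
time_s: 7.58
tcp_pos: [0.5204, 0.1669, 0.0803]
force: [0.3, -0.7, -3.7]
time_s: 7.95
tcp_pos: [0.5228, 0.1669, 0.0801]
force: [-3.5, -0.0, -1.8]
time_s: 8.32
tcp_pos: [0.5261, 0.1669, 0.0801]
force: [-3.9, 0.7, -2.8]
```

```bash
python3 -m crank '[[-3,0,0,0,255],[-6,0,0,0,255],[-9,0,0,0,255],[-12,0,0,0,255],[-15,0,0,0,255],[-18,0,0,0,255],[-18,0,0,0,255]]'; for i in 1 2 3; do python3 -m crank '[[-1,0,0,0,255],[-2,0,0,0,255],[-2,0,0,0,255]]' | grep -v -e rot -e width; done
```

```text
time_s: 9.2
tcp_pos: [0.5442, 0.1668, 0.0801]
tcp_rot: [0.0, 1.0, -0.0, -0.0]
force: [-5.9, -0.5, -2.1]
width: 0.107
time_s: 9.57
tcp_pos: [0.5459, 0.1668, 0.0801]
force: [-5.9, 0.3, -2.4]
time_s: 9.95
tcp_pos: [0.5478, 0.1669, 0.0801]
force: [-6.3, -0.4, -2.0]
time_s: 10.32
tcp_pos: [0.5497, 0.1668, 0.08]
force: [-7.9, -0.3, -1.0]
```

```bash
for i in 1 2 3; do python3 -m crank '[[-1,0,0,0,255],[-1,0,0,0,255]]' | grep -v -e rot -e width; done
```

```text
time_s: 10.58
tcp_pos: [0.5506, 0.1668, 0.08]
force: [-7.5, 0.2, -2.2]
time_s: 10.82
tcp_pos: [0.5516, 0.1668, 0.08]
force: [-6.6, 0.1, -2.1]
time_s: 11.08
tcp_pos: [0.5525, 0.1669, 0.08]
force: [-7.3, 0.2, -1.6]
```

```bash
for i in 1 2 3; do python3 -m crank '[[-1,0,0,0,255],[-1,0,0,0,255]]' | grep -v -e rot -e width; done
```

```text
time_s: 11.32
tcp_pos: [0.5529, 0.1669, 0.0799]
force: [-8.2, -0.0, -0.3]
time_s: 11.58
tcp_pos: [0.553, 0.1669, 0.0798]
force: [-11.8, 0.8, 0.9]
time_s: 11.82
tcp_pos: [0.5531, 0.1669, 0.0797]
force: [-14.9, 0.4, 4.6]
```

The stop is found: the TCP stands still at 0.553 while the force climbs. I'll hold here and look for the ball.

```bash
python3 -m crank '[[0,0,0,0,255],[0,0,0,0,255],[0,0,0,0,255],[0,0,0,0,255],[0,0,0,0,255],[0,0,0,0,255],[0,0,0,0,255],[0,0,0,0,255]]'
python3 - <<'E'
from h import *
t=vision.read_camera("top");c=vision.read_camera("scene")
o=np.zeros((600,800,3),np.uint8)
o[:600,:400]=cv2.resize(t[140:230,190:250],(400,600),interpolation=cv2.INTER_CUBIC)
o[:600,405:797]=cv2.resize(c[215:305,285:344],(392,600),interpolation=cv2.INTER_CUBIC)
cv2.imwrite("pics/c7.png",o[:,:,::-1])
E
```

```text
time_s: 12.82
tcp_pos: [0.553, 0.1669, 0.0797]
tcp_rot: [0.0, 1.0, -0.001, -0.003]
force: [-14.3, 0.2, 4.1]
width: 0.104
```

View pics/c7.png

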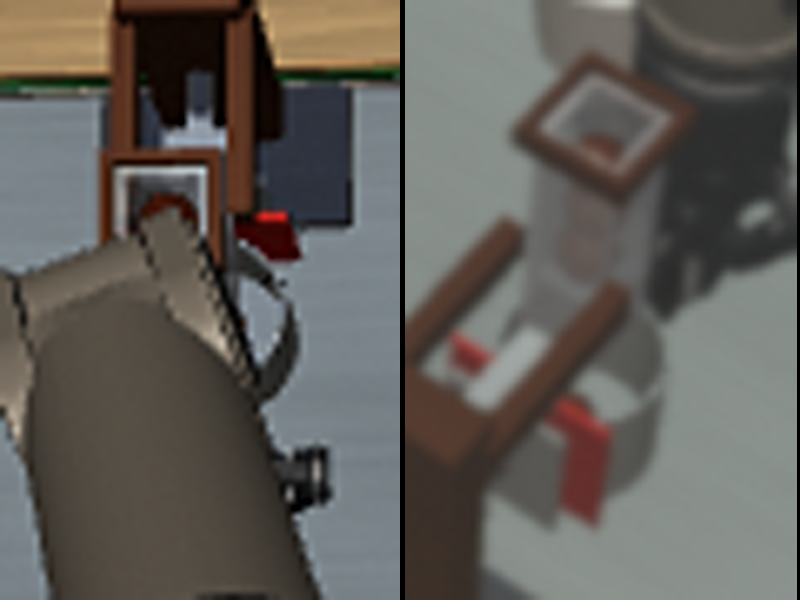

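A brown ball shows inside the pot at crop (580,402), and the pad is home. I'll back off gently and verify.

```bash
python3 -m crank '[[4,0,0,0,255],[10,0,0,0,255],[18,0,0,0,255],[28,0,0,0,255],[40,0,0,0,255],[54,0,0,0,255],[70,0,0,0,255],[84,0,0,0,255]]'; python3 -m crank '[[10,0,-10,0,255],[16,0,-30,0,255],[20,0,-60,0,255],[20,0,-82,0,255],[20,0,-90,0,255],[20,0,-90,0,255]]'
python3 - <<'E'
from h import *
t=vision.read_camera("top");c=vision.read_camera("scene")
np.save("pics/t8.npy",t)
o=np.zeros((600,800,3),np.uint8)
o[:600,:400]=cv2.resize(t[140:260,185:265],(400,600),interpolation=cv2.INTER_CUBIC)
o[:600,405:797]=cv2.resize(c[200:320,275:353],(392,600),interpolation=cv2.INTER_CUBIC)
cv2.imwrite("pics/c8.png",o[:,:,::-1])
s=np.array([onz("top",q,.04) for q in [(369.4,222.5)]]);print(s)
print(onz("top",(369.9,222.5),.04))
E
```

```text
time_s: 13.92
tcp_pos: [0.4716, 0.1671, 0.0806]
tcp_rot: [0.0, 1.0, 0.0, 0.0]
force: [-0.9, -1.0, -2.7]
width: 0.109
time_s: 14.68
tcp_pos: [0.4525, 0.1671, 0.1707]
tcp_rot: [0.0, 1.0, 0.0, 0.001]
force: [-0.1, -0.7, -3.0]
width: 0.099
[[ 0.52155635 -0.31948386  0.04      ]]
[ 0.52150273 -0.32114358  0.04      ]
```

View pics/c8.png

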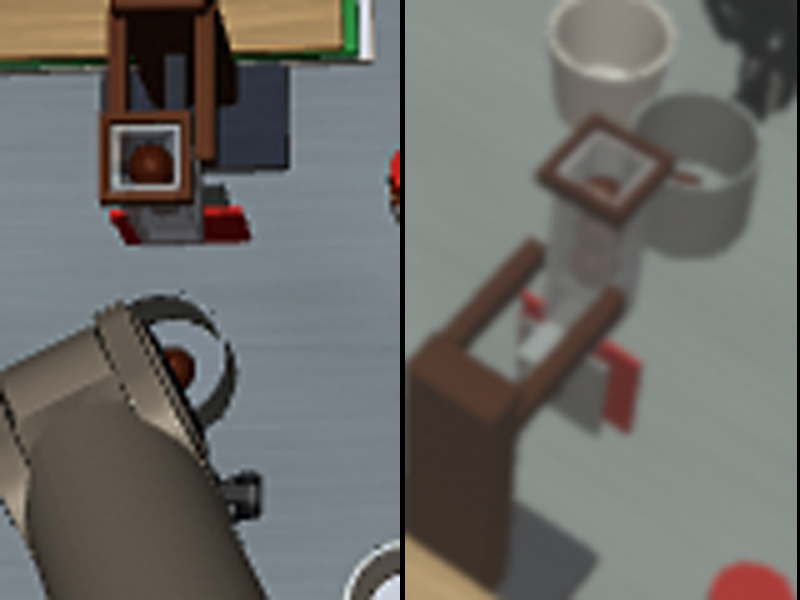

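The pot holds one ball (top crop (178,368)) and the paddle has sprung back. I'll carry it over the tub to the scale.

```bash
python3 -m crank '[[0,-10,0,0,255],[0,-30,0,0,255],[0,-60,0,0,255],[0,-95,0,0,255],[0,-130,0,0,255],[0,-165,0,0,255],[0,-200,0,0,255],[0,-235,0,0,255]]'; python3 -m crank '[[2,-35,0,0,255],[6,-70,0,0,255],[10,-105,0,0,255],[14,-140,0,0,255],[18,-175,0,0,255],[22,-205,0,0,255],[25,-230,0,0,255],[25,-245,0,0,255]]'; python3 -m crank '[[0,-6,0,0,255],[0,-6,0,0,255],[0,-6,0,0,255]]'
```

```text
time_s: 15.78
tcp_pos: [0.4513, -0.0699, 0.1697]
tcp_rot: [0.001, 1.0, -0.0, -0.001]
force: [0.5, 0.9, -2.5]
width: 0.104
time_s: 16.77
tcp_pos: [0.4256, -0.3147, 0.1697]
tcp_rot: [0.001, 1.0, -0.0, -0.001]
force: [-0.3, 0.2, -1.7]
width: 0.104
time_s: 17.15
tcp_pos: [0.4271, -0.3179, 0.1702]
tcp_rot: [-0.0, 1.0, 0.0, -0.0]
force: [0.6, 0.7, -3.2]
width: 0.106
```

```bash
python3 -m crank '[[0,0,10,0,255],[0,0,25,0,255],[0,0,40,0,255],[0,0,55,0,255],[0,0,66,0,255],[0,0,73,0,255],[0,0,76,0,255],[0,0,76,0,255]]'
python3 - <<'E'
from h import *
s=status.state();print(s["tcp_pos"],s["force"],s["torque"])
t=vision.read_camera("top");c=vision.read_camera("scene")
o=np.zeros((600,800,3),np.uint8)
o[:480,:400]=cv2.resize(t[170:290,310:410],(400,480),interpolation=cv2.INTER_CUBIC)
o[:500,405:797]=cv2.resize(c[125:225,175:253],(392,500),interpolation=cv2.INTER_CUBIC)
cv2.imwrite("pics/c9.png",o[:,:,::-1])
p=s["tcp_pos"]+[.0945,0,0];print("expected rim centre px",proj("top",[p[0],p[1],.114]),proj("scene",[p[0],p[1],.114]))
E
```

```text
time_s: 18.15
tcp_pos: [0.427, -0.3191, 0.0943]
tcp_rot: [0.0, 1.0, -0.0, 0.0]
force: [-0.1, 0.9, -2.8]
width: 0.102
[ 0.4270151  -0.31905946  0.09433874] [-0.13979927  0.93454465 -2.82584863] [0.00297593 0.2654739  0.02957993]
expected rim centre px [373.50845857 218.31985466] [220.93971611 176.01701604]
```

View pics/c9.png

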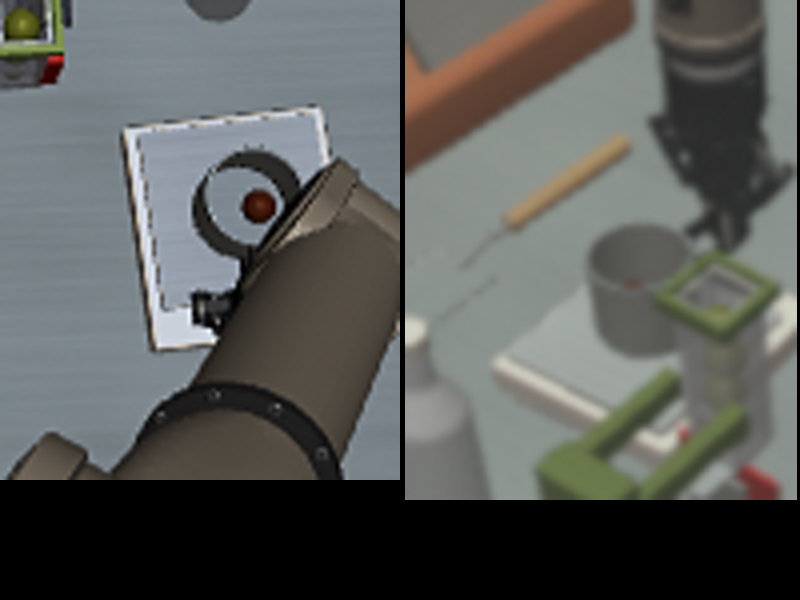

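The pot is about centred on the platform: base centre at crop (241,211) against platform centre (239,212). I'll lower it by feel.

```bash
python3 -m crank '[[0,0,1,0,255],[0,0,2,0,255],[0,0,3,0,255],[0,0,4,0,255],[0,0,4,0,255]]'|grep -v -e rot -e width; for i in 1 2 3; do python3 -m crank '[[0,0,1,0,255],[0,0,1,0,255]]' | grep -v -e rot -e width; done
```

```text
time_s: 18.88
tcp_pos: [0.4269, -0.319, 0.0902]
force: [0.1, 0.4, -2.2]
time_s: 19.12
tcp_pos: [0.4269, -0.319, 0.0892]
force: [0.1, -0.1, -2.6]
time_s: 19.38
tcp_pos: [0.4269, -0.319, 0.0882]
force: [-0.1, -0.2, -2.6]
time_s: 19.62
tcp_pos: [0.4269, -0.3189, 0.0872]
force: [-0.5, -0.5, -2.6]
```

```bash
for i in 1 2 3; do python3 -m crank '[[0,0,0.5,0,255],[0,0,0.5,0,255]]' | grep -v -e rot -e width; done
```

```text
time_s: 19.88
tcp_pos: [0.4269, -0.319, 0.0868]
force: [-0.5, 0.4, -2.4]
time_s: 20.12
tcp_pos: [0.4268, -0.319, 0.0865]
force: [-2.8, 1.1, 3.2]
time_s: 20.38
tcp_pos: [0.4267, -0.3191, 0.0864]
force: [-3.2, 2.2, 9.3]
```

Contact is made. I'll ease off slightly, open, and rise.

```bash
python3 -m crank '[[0,0,-0.5,0,255],[0,0,-0.5,0,240],[0,0,-0.5,0,220],[0,0,-0.5,0,190],[0,0,-0.5,0,140],[0,0,-0.5,0,60],[0,0,-0.5,0,0],[0,0,-0.5,0,0]]' 20; python3 -m crank '[[0,0,0,0,0],[0,0,0,0,0],[0,0,0,0,0],[0,0,-10,0,0],[0,0,-30,0,0],[0,0,-60,0,0],[0,0,-90,0,0],[0,0,-120,0,0]]'; python3 -m crank '[[40,0,-40,0,0],[40,40,-80,0,0],[40,90,-100,0,0],[40,140,-100,0,0],[40,160,-100,0,0],[40,160,-100,0,0]]'
python3 - <<'E'
from h import *
s=status.state();print(s["tcp_pos"],s["force"],s["joint_velocities"].round(3))
t=vision.read_camera("top");c=vision.read_camera("scene")
o=np.zeros((600,800,3),np.uint8)
o[:480,:400]=cv2.resize(t[170:290,310:410],(400,480),interpolation=cv2.INTER_CUBIC)
o[:390,405:797]=cv2.resize(c[125:225,160:260],(392,390),interpolation=cv2.INTER_CUBIC)
cv2.imwrite("pics/c10.png",o[:,:,::-1])
E
```

```text
time_s: 21.38
tcp_pos: [0.4269, -0.319, 0.0863]
tcp_rot: [0.0, 1.0, -0.0, 0.0]
force: [0.5, 0.6, 0.2]
width: 0.997
time_s: 22.38
tcp_pos: [0.4268, -0.319, 0.2079]
tcp_rot: [0.001, 1.0, -0.0, 0.0]
force: [-0.2, 0.0, 0.4]
width: 0.998
time_s: 23.12
tcp_pos: [0.387, -0.1579, 0.307]
tcp_rot: [-0.001, 1.0, 0.0, 0.001]
force: [0.1, 0.2, -0.5]
width: 0.998
[ 0.38700289 -0.15786875  0.30696302] [ 0.07573768  0.21398899 -0.48523942] [ 0.027  0.021  0.045 -0.015  0.01  -0.006  0.025]
```

View pics/c10.png

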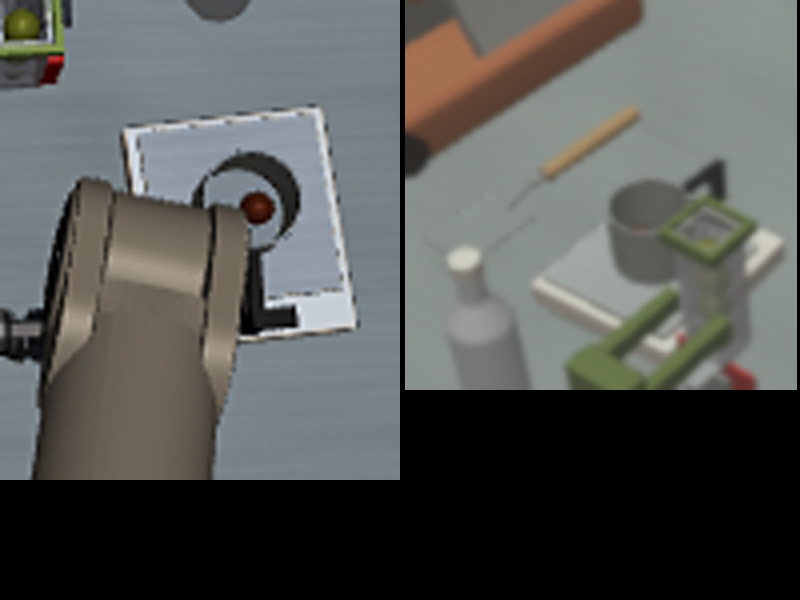

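The pot stands upright at about the middle of the platform (crop (245,205)) with the meatball inside at (257,207). The gripper is clear, so I'll hand in.

```bash
python3 -m crank '[[0,0,0,0,0],[0,0,0,0,0],[0,0,0,0,0],[0,0,0,0,0]]'; python3 -c "
from cell import robot;print(robot.sign_off())"
```

```text
time_s: 23.72
tcp_pos: [0.387, -0.1591, 0.3062]
tcp_rot: [0.001, 1.0, 0.0, -0.0]
force: [-0.7, -0.4, -0.7]
width: 0.995
the job is handed in; nothing more can be done
None
```

The job is done and handed in at about 24 s. I lifted the pot by its handle and used it to push the brown dispenser's paddle home in small steps. It hit the stop about 31 mm after first contact, and the wrist force peaked at about 15 N. I held it there for over a second, and one meatball dropped into the pot. I then lowered the pot onto the scale by feel, let go and moved the arm clear.

**Last checks:** The final pictures show the pot upright near the middle of the platform, within several mm by pixel estimate, with the meatball in it. The paddle had sprung back when I backed off. I saw no contact with the falafel dispenser or the other things.

**Disagreement:** Heights measured from the two cameras together came out about 5 to 10 mm too low. I relied on the given heights and on feel instead.

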